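Slide the topping pan home past its spring catch

ROBOT

A 7-joint arm with a two-finger parallel gripper is mounted at the origin on the work surface. World frame = base frame: x ahead of the robot, y to its left, z up, the work surface at z = 0. Lengths are in m, angles in rad, forces in N, time in s.
With the tool pointing down it reaches from about 0.4 to 0.85 m from the base axis. Payload 10.4 kg.
Tool frame: the origin (TCP) lies midway between the tips of the shut fingers; the grasp point (between the pads) lies manip.hold_point_z behind it (manip.hold_point_z is the distance from the TCP to the grasp point, in m); z points along the fingers, y is the direction in which the jaws open and shut (so a half turn about z gives the same grasp; the last joint's range is limited). The gripper opens to 85 mm and grips with 20 to 120 N. Pads are 22 mm wide; open, the fingers measure 114 mm over their backs; the gripper's body (76 mm by 85 mm) begins 54 mm behind the grasp point. The pads swing forward as they close: fully open they stand 13 mm farther back than shut.
Start: joints at [-0.023, 0.332, -0.065, 1.46, 0.022, 1.35, -0.088], TCP at [0.625, 0, 0.231] pointing down, gripper open.
Joint ranges: [-2.6, 2.6], [-0.5, 2.12], [-1.47, 1.34], [0.16, 2.42], [-1.27, 4.41], [0.06, 2.06], [-2.6, 2.6]. Speed limits (rad/s): [2.22, 2.22, 2.79, 2.79, 3.14, 3.14, 3.14].

INTERFACE

Orientations are given as a unit quaternion [x, y, z, w].
In Python, from plant import manip gives the robot as it stands. The module is installed in compiled form; this text tells all that it offers.
- The arm moves only by the shell command python3 -m inch 'ROWS' [OPENING]. ROWS is JSON, a list that holds one entry, the list of rows, each a list of 6 numbers: the shift along the tool's x, y, z in mm, then the turn, a rotation vector about the tool's x, y, z in degrees. In form: [[[tx, ty, tz, rx, ry, rz], ...]]. A call has 1 to 5 rows; each row shifts and turns the commanded pose from where the row before left it, along the tool's axes as they then stand; what a row does not reach is not made up. A row lasts 1/12 s, in which the tool goes at most 41.7 mm and 7.16 degrees, less where a joint would pass 70% of its speed; a pose out of reach is approached as far as the arm can. A call with a gripper value outside its range is refused whole. OPENING is the closure in counts, from 0 (fully open) to 255 (shut), set as the call begins (- or left out, the last holds). The fingers move at their own pace and stop on an object; the grip force is fixed at half the most. Time passes only in rows, so rows that do not move let the fingers close. It gives the time, the measured TCP pose, the force and the opening at its end, in the units of the state.
- manip.get_obs(): the state, without advancing time (a new reading comes with each control period).
- manip.snapshot(name): name is "scene" or "side" or "wrist"; returns the picture (384x512x3 uint8, red, green, blue); there is no depth.
- manip.camera_info(name): a dict with "mtx" (3x3 intrinsics, pixels), "R" (3x3) and "t" (3): a world point X has camera coordinates R X + t. Camera axes: x right, y down, z forward; pixel columns grow to the right and rows downward; lengths in m; the calibration is good to about 2 mm. A picture is of the moment at which its call begins: read the wrist's pose just before it. camera_info takes no time and is no camera call; for the wrist camera it gives the pose at the moment of the call.
- manip.hand_in(): hands the job in, once; it reports no verdict.
The state is a dict: "clock": time; "joints": joint angles; "qd": joint speeds; "joint_efforts": joint torques, N m; "tcp_pos": TCP position; "orientation": TCP orientation; "force": force on the tool from outside, world axes, zero at the start; "ft_torque": the same for the moment, N m; "grip_width": finger opening in m.
Only numpy, scipy, OpenCV 4.12 (cv2) and the standard library are available. Lean on these libraries where they do the work, as an engineer would, in place of code of your own. Each camera call takes 0.05 s, during which the arm holds its last target. There are 200 camera calls.

TASK

On the serving counter a small steel topping pan waits in its docking lane, in front of a spring catch that bars the way. With a fingertip press down the black tread strip behind the pan and, keeping it pressed right down, push the pan by the end of its tail over the sunken catch until it is fully home against the end wall; then let the tread go so that the catch springs up behind the pan. Only push the pan, never lift or tip it, and leave the other things on the counter where they are.

Things in the scene. Friction and masses are not known exactly. Their poses are not given: they have to be found in the camera images.
- dock: Docking lane, aluminium, fixed to the counter, 121 mm wide. Origin: on the counter (z = 0), on the lane's centre line; +x is the way home; lane from x = -190 mm (open end) to +140 mm. Two flat ledges, tops 30 mm above the counter, carry the pan; guide rails 10 mm higher (inner faces y = +-52.5 mm) leave it 2.5 mm play a side. Between the ledges an open-topped groove, 54 mm wide, holds tread and catch.
- end_wall (a point): Point on the inner face of the wall closing the lane, at lane x = +132 mm, on the centre line, 56 mm above the counter (the wall's top). A pan that is home touches this wall: its origin is then at lane x = +92 mm, the end of its tail at lane x = +16 mm.
- pan: Loose topping pan, steel, white lid, black knob (20 mm across); 0.3 to 0.65 kg. Body 80 mm along x, 100 mm across; lid top 35 mm, knob top 46 mm above the origin. Origin: middle of the 80 x 100 footprint, under its runners (30 mm above the counter). +x points home, as the lane's. Between the runners the underside is 4 mm above the ledges. It starts with its front 4 to 30 mm short of the catch.
- tail_end (a point): The place to push: centre of the flat end face of the pan's tail, 53 mm above the counter. The steel tail, 40 mm wide and 14 mm thick (46 to 60 mm above the counter), sticks out 36 mm from the pan's rear face; this end lies 76 mm behind the pan's origin. The raised catch fits below it.
- tread (a point): Point on top of the tread, centre line, lane x = -85 mm; 30 mm above the counter when up, 16 mm when right down. The black ribbed tread, 46 mm wide, runs in the groove from lane x = -178 to +32 mm, partly under the pan, and carries the catch at its far end; the strip moves straight down and up as one, wherever it is pressed.
- catch_top (a point): Centre of the top of the catch, a steel block 40 mm wide, lane x = +32 to +44 mm, standing 12 mm above the ledges when up (8 mm overlap with the pan, which it blocks). The pan passes clear over it if the tread is down by 10 mm or more. Once the pan is home, 8 mm lie between its rear face and the catch, which can then rise.
- catch (a joint): How far tread and catch are pressed down, in m: 0 up, 0.014 right down (firm stop). Sprung: about 3.5 N to start moving, 7 N right down; springs back when released.
- jam_jar: bystander: steel-lidded jam jar, 52 mm across, 62 mm tall, stands beside the lane; origin at the centre of its underside
- shaker: bystander: small steel shaker, 42 mm across, 70 mm tall, stands beside the lane; origin at the centre of its underside
- spoon: bystander: steel spoon 170 mm long lying beside the lane; lies along its own x
- mug: bystander: white mug, 80 mm across, 90 mm tall; origin at the centre of its underside
- bowl: bystander: white bowl, 140 mm across, 55 mm tall; origin at the centre of its underside
- sauce: bystander: sauce bottle, 56 mm across, 150 mm tall; origin at the centre of its underside
- sachet_box: bystander: open black box 100 x 140 x 60 mm; origin at the centre of its underside
Mind the look-alikes: they are no part of the job. Leave any red or yellow look-alike of the pan alone.

How it is judged:
By the outcome, as a careful person would: the job done as asked, in the order asked, and still so for the second after the job is handed in, with the robot touching nothing.
It also fails if it takes over 38 s, if anything falls off the work surface, if the arm or the gripper's body presses on something with over 40 N, if the wrist force passes 120 N, or if a joint passes its speed limit or range.

## Working session

There is one attempt and no reset: what is moved stays moved. The work goes in short steps, Python scripts to look and compute and a shell command to move; the robot and the scene stay as the last step left them, time stands still between calls to the robot, and variables do not carry over. Pictures are saved under pics/ and viewed, about 8 in all and at most 12, crops included, and the job is handed in when it is done.

```bash
mkdir -p pics
python3 - <<'E'
from plant import manip
import cv2
for n in("scene","side"):
    cv2.imwrite(f"pics/{n}0.png",cv2.resize(manip.snapshot(n),(800,600))[:,:,::-1])
    c=manip.camera_info(n);print(n,c)
o=manip.get_obs();print(o,manip.hold_point_z)
E
```

```text
scene {'mtx': array([[442.43616158,   0.        , 258.87392448],
       [  0.        , 442.43616158, 188.09959704],
       [  0.        ,   0.        ,   1.        ]]), 'R': array([[-0.04807929,  0.99874653, -0.01391938],
       [ 0.70806845,  0.02425054, -0.70572727],
       [-0.70450511, -0.04378674, -0.70834686]]), 't': array([ 0.01127825, -0.36934505,  1.76296794])}
side {'mtx': array([[469.96689642,   0.        , 260.76246163],
       [  0.        , 469.96689642, 190.22416659],
       [  0.        ,   0.        ,   1.        ]]), 'R': array([[-0.72526763, -0.68846636, -0.00096469],
       [-0.35510977,  0.3752915 , -0.85618534],
       [ 0.58981685, -0.62062094, -0.51666791]]), 't': array([0.4205216 , 0.25843114, 0.90702683])}
{'clock': 0.1, 'joints': array([-0.02259711,  0.33279538, -0.06469586,  1.46084424,  0.02158959,
        1.34987553, -0.08850201]), 'qd': array([ 0.00015936, -0.00181443, -0.00030046, -0.00238828,  0.00116328,
        0.0005188 , -0.00200994]), 'joint_efforts': array([ 9.25707973e-04, -6.26745987e+01,  4.87730233e-02, -3.92438293e+01,
        1.62844139e-02,  6.89412060e-03, -5.92459219e-05]), 'tcp_pos': array([ 6.24677982e-01, -2.83238064e-06,  2.30610021e-01]), 'orientation': array([ 7.07103881e-01,  7.07109415e-01, -4.49829710e-04, -4.17644171e-04]), 'force': array([-0.27422517,  0.91416113, -0.90934375]), 'ft_torque': array([ 0.00393457, -0.02185473,  0.00924726]), 'grip_width': 0.08525450802750213} 0.0187
```

View pics/scene0.png

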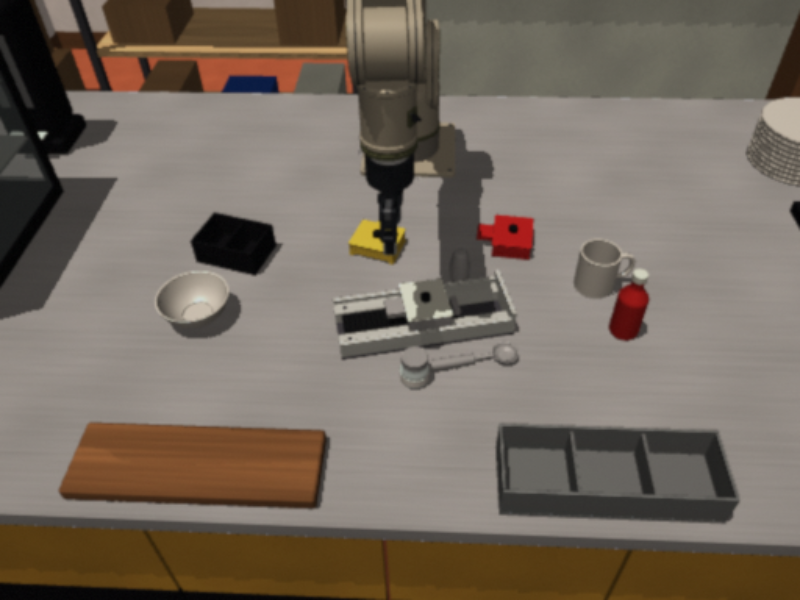

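View pics/side0.png

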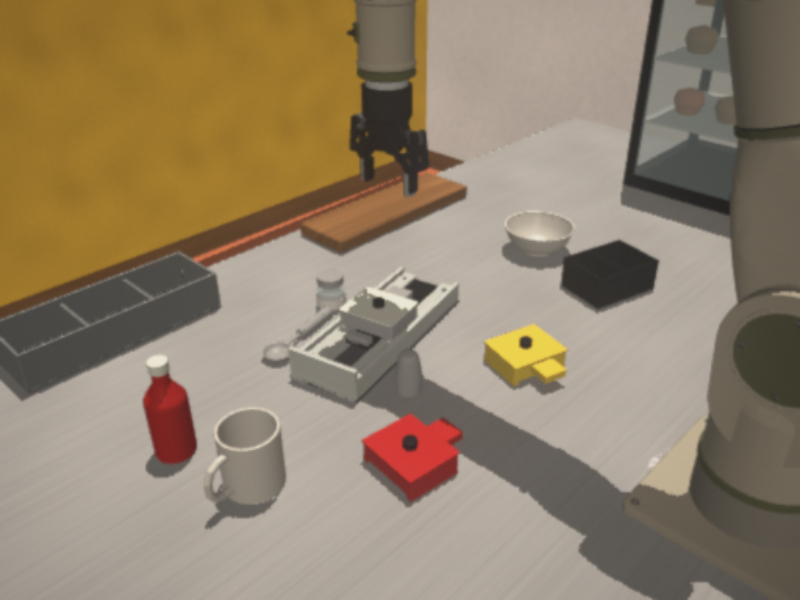

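Candidates in the scene picture (800x600): white-lidded pan in the lane at (425,298), with tail to the left and wall to the right at (508,305). The yellow one at (378,240) and the red one at (513,236) are look-alikes. By the description I choose the white-lidded pan in the lane; next a close crop to check it.

Run:
```python
from plant import manip
import cv2,numpy as np
im=manip.snapshot("scene")[:,:,::-1]
c=im[165:240,205:337]; c=cv2.resize(c,None,fx=6,fy=6,interpolation=cv2.INTER_CUBIC); cv2.imwrite("pics/sc1.png",c); print(c.shape)
```

```text
(450, 792, 3)
```

View pics/sc1.png

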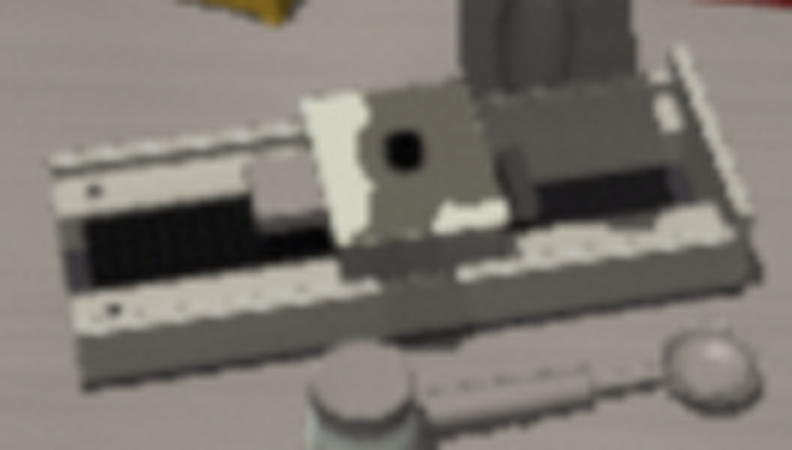

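```bash
cat > h.py <<'E'
from plant import manip
import cv2,numpy as np
from scipy.optimize import least_squares
def uv(cam,P):
    P=np.atleast_2d(P); q=P@cam["R"].T+cam["t"]; q=q@np.array(cam["mtx"]).T; return q[:,:2]/q[:,2:]
def back(cam,p,z):
    d=cam["R"].T@np.linalg.solve(cam["mtx"],[p[0],p[1],1]); c=-cam["R"].T@cam["t"]; return c+d*(z-c[2])/d[2]
def w(L,P):
    P=np.atleast_2d(P)/1000.; c,s=np.cos(L[2]),np.sin(L[2])
    return np.c_[L[0]+c*P[:,0]-s*P[:,1],L[1]+s*P[:,0]+c*P[:,1],P[:,2]]
def lane(L,X): # world->lane mm
    c,s=np.cos(L[2]),np.sin(L[2]); d=X[:2]-L[:2]; return 1000*np.array([c*d[0]+s*d[1],-s*d[0]+c*d[1]])
E
python3 - <<'E'
from h import *
cam=manip.camera_info("scene")
f=lambda x,y:[205+(x-2.5)/6,165+(y-2.5)/6]
f=lambda x,y:[205+(x+.5)/6-.5,165+(y+.5)/6-.5]
A=[(75,334,-190,-60.5,40),(85,388,-190,-60.5,0),(50,157,-190,60.5,40),(748,217,140,-60.5,56),(684,45,140,60.5,56),(752,290,140,-60.5,0)]
m=np.array([f(a[0],a[1]) for a in A]);P=np.array([a[2:] for a in A])
r=least_squares(lambda L:(uv(cam,w(L,P))-m).ravel(),[.62,.03,1.6],x_scale=[.1,.1,.1])
print(r.x,np.degrees(r.x[2]),r.fun.reshape(-1,2).round(2))
L=r.x;np.save("L.npy",L)
print("knob",lane(L,back(cam,f(405,148),.076)),"tail",lane(L,back(cam,f(247,162),.060)),lane(L,back(cam,f(258,210),.060)))
for p in [(-190,0,30),(-130,0,30),(-85,0,30),(16,0,53)]: print(p,w(L,p))
E
```

```text
[0.59181828 0.07629941 1.79898363] 103.07416939516503 [[ 0.17  0.17]
 [-0.38  0.23]
 [-0.22 -0.26]
 [ 1.26 -0.54]
 [ 0.45  0.05]
 [-1.3   0.21]]
knob [-20.64549235  -3.74162185] tail [-95.25109136  17.22046278] [-95.18220199 -15.77546142]
(-190, 0, 30) [[ 0.63479859 -0.10877542  0.03      ]]
(-130, 0, 30) [[ 0.62122586 -0.05033073  0.03      ]]
(-85, 0, 30) [[ 0.61104631 -0.00649722  0.03      ]]
(16, 0, 53) [[0.58819888 0.09188466 0.053     ]]
```

```bash
python3 -m inch '[[[-25,-2,20,0,0,-6.5],[-25,-2,20,0,0,-6.5],[0,0,0,0,0,0],[0,0,0,0,0,0]]]' 255
python3 - <<'E'
from h import *
from scipy.spatial.transform import Rotation as Ro
cam=manip.camera_info("wrist");im=manip.snapshot("wrist");o=manip.get_obs();L=np.load("L.npy")
print(cam["mtx"][0],o["tcp_pos"],Ro.from_quat(o["orientation"]).as_matrix().round(3),lane(L,o["tcp_pos"]),o["force"])
P=[(-190,60.5,40),(-190,-60.5,40),(-85,0,30),(-96,0,60),(132,0,56),(-20,0,76)]
print(uv(cam,w(L,P)).round(1)*1.5625)
cv2.imwrite("pics/w1.png",cv2.resize(im,(800,600),interpolation=cv2.INTER_CUBIC)[:,:,::-1])
import pickle;pickle.dump(cam,open("w1.pkl","wb"))
E
```

```text
clock: 0.48
tcp_pos: [0.6229, -0.0521, 0.1897]
orientation: [0.624, 0.782, -0.001, -0.001]
force: [-0.2, 1.6, 1.7]
grip_width: 0.0389
[345.220011    0.        258.7651857] [ 0.62359209 -0.05030774  0.1908823 ] [[-0.223  0.975 -0.001]
 [ 0.975  0.223  0.   ]
 [ 0.001 -0.001 -1.   ]] [-130.51287509   -2.31009168] [ 0.05525455 -0.22005977  1.0100788 ]
[[ 301.71875  369.84375]
 [ 508.75     369.0625 ]
 [ 404.21875  185.3125 ]
 [ 404.21875  212.34375]
 [ 401.09375 -372.96875]
 [ 403.125     41.09375]]
```

View pics/w1.png

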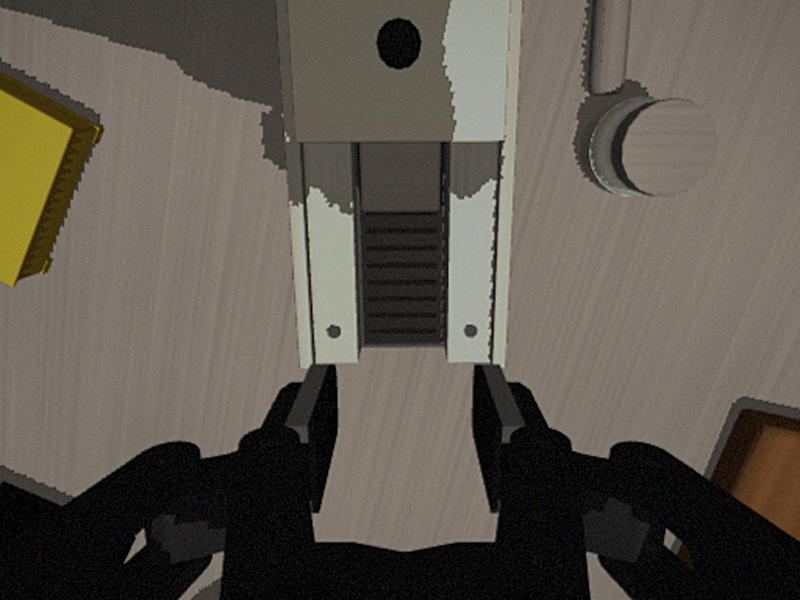

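Wrist view: white pan with knob at (398,43), tail end edge at (400,212), tread ribs (402,270) and lane corners (300,367)/(507,366). These are within 3 px of the prediction, so the fit is good to about 1 mm.

```bash
python3 -m inch '[[[0,-2,30,0,0,0],[0,0,30,0,0,0],[0,0,30,0,0,0],[0,0,30,0,0,0],[0,0,15,0,0,0]]]' 255;python3 -m inch '[[[0,0,0,0,0,0],[0,0,0,0,0,0],[0,0,0,0,0,0]]]'; python3 -m inch '[[[0,0,5,0,0,0],[0,0,3,0,0,0],[0,0,3,0,0,0],[0,0,0,0,0,0],[0,0,0,0,0,0]]]'
```

```text
clock: 0.95
tcp_pos: [0.6207, -0.0487, 0.0534]
orientation: [0.622, 0.783, -0.001, -0.001]
force: [0.5, 0.8, -0.5]
grip_width: -0.0
clock: 1.2
tcp_pos: [0.6233, -0.0497, 0.0583]
orientation: [0.622, 0.783, 0.001, 0.001]
force: [0.1, 0.1, 0.7]
grip_width: 0.0004
clock: 1.62
tcp_pos: [0.6219, -0.0505, 0.0453]
orientation: [0.623, 0.783, -0.0, -0.0]
force: [-0.2, 0.1, 0.3]
grip_width: -0.0001
```

```bash
python3 -m inch '[[[0,0,5,0,0,0],[0,0,5,0,0,0],[0,0,5,0,0,0],[0,0,0,0,0,0],[0,0,0,0,0,0]]]';python3 -m inch '[[[0,0,3,0,0,0],[0,0,3,0,0,0],[0,0,3,0,0,0],[0,0,0,0,0,0],[0,0,0,0,0,0]]]'; python3 -m inch '[[[0,0,2,0,0,0],[0,0,2,0,0,0],[0,0,0,0,0,0],[0,0,0,0,0,0]]]'; python3 -m inch '[[[0,0,2,0,0,0],[0,0,0,0,0,0],[0,0,0,0,0,0]]]'
```

```text
clock: 2.03
tcp_pos: [0.6218, -0.0505, 0.0301]
orientation: [0.623, 0.783, -0.0, -0.0]
force: [-1.6, 0.2, 4.2]
grip_width: -0.0002
clock: 2.45
tcp_pos: [0.622, -0.0505, 0.0214]
orientation: [0.623, 0.783, 0.0, 0.0]
force: [-2.2, 0.9, 4.6]
grip_width: -0.0001
clock: 2.78
tcp_pos: [0.622, -0.0505, 0.0176]
orientation: [0.623, 0.783, 0.0, 0.0]
force: [-2.3, 0.7, 5.7]
grip_width: -0.0
clock: 3.03
tcp_pos: [0.6221, -0.0505, 0.016]
orientation: [0.623, 0.783, 0.0, 0.0]
force: [-4.1, 0.1, 10.6]
grip_width: 0.0
```

```bash
python3 -m inch '[[[0,0,1,0,0,0],[0,0,0,0,0,0]]]';python3 -m inch '[[[4,0,0,0,0,0],[4,0,0,0,0,0],[4,0,0,0,0,0],[4,0,0,0,0,0],[0,0,0,0,0,0]]]'; python3 -c "
from h import *
L=np.load('L.npy');print(lane(L,manip.get_obs()['tcp_pos']))"
```

```text
clock: 3.2
tcp_pos: [0.6222, -0.0505, 0.0159]
orientation: [0.623, 0.783, 0.0, 0.0]
force: [-7.8, 0.0, 17.1]
grip_width: -0.0
clock: 3.62
tcp_pos: [0.6201, -0.0371, 0.0161]
orientation: [0.623, 0.782, 0.0, 0.002]
force: [1.6, -4.3, 10.6]
grip_width: -0.0001
[-116.82037876   -1.93637538]
```

```bash
python3 -m inch '[[[4,-1,0.5,0,0,0],[4,-1,0,0,0,0],[4,0,0,0,0,0],[4,0,0,0,0,0],[0,0,0,0,0,0]]]'; python3 -m inch '[[[4,0,0,0,0,0],[4,0,0,0,0,0],[4,0,0,0,0,0],[4,0,0,0,0,0],[0,0,0,0,0,0]]]';  python3 - <<'E'
from h import *
L=np.load('L.npy');o=manip.get_obs();print(lane(L,o['tcp_pos']),o["force"])
im=manip.snapshot("scene")[150:250,200:340]
im2=manip.snapshot("side")[130:270,150:330]
a=cv2.resize(im,(560,400),interpolation=cv2.INTER_CUBIC)
cv2.imwrite("pics/p2.png",cv2.resize(im2,(720,560),interpolation=cv2.INTER_CUBIC)[:,:,::-1]);cv2.imwrite("pics/p1.png",a[:,:,::-1])
E
```

```text
clock: 4.03
tcp_pos: [0.6154, -0.0231, 0.0161]
orientation: [0.623, 0.782, 0.0, 0.003]
force: [1.0, -8.6, 13.2]
grip_width: -0.0002
clock: 4.45
tcp_pos: [0.6118, -0.0078, 0.0161]
orientation: [0.624, 0.782, 0.0, 0.004]
force: [1.1, -9.3, 13.2]
grip_width: 0.0002
[-86.43071743  -0.46167682] [ 1.05810818 -9.33911539 13.22640829]
```

View pics/p2.png

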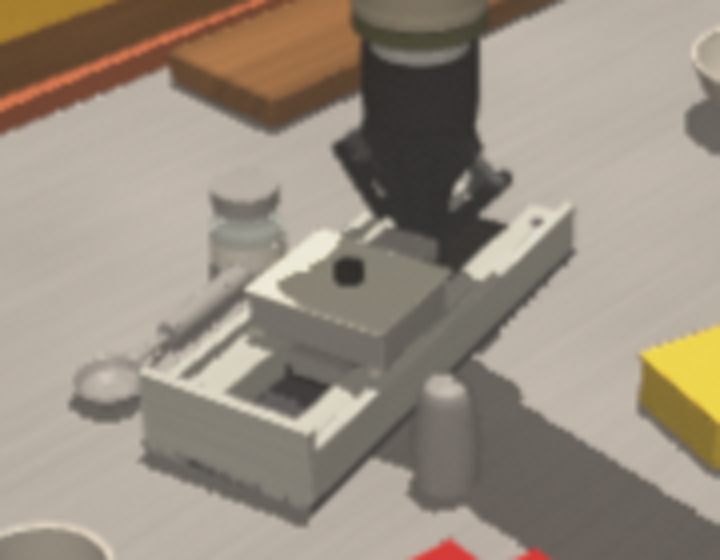

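Side crop: the finger at (415,220) stands in the tread groove behind the tail (410,240), the pan is flat in the lane, and the lane ahead is clear. The shaker at (445,440) is outside the rail.

```bash
for i in 1; do :; done; python3 -m inch '[[[5,0,0,0,0,0],[5,0,0,0,0,0],[5,0,0,0,0,0],[5,0,0,0,0,0],[0,0,0,0,0,0]]]'; python3 -m inch '[[[5,0,0,0,0,0],[5,0,0,0,0,0],[5,0,0,0,0,0],[5,0,0,0,0,0],[0,0,0,0,0,0]]]'; python3 -m inch '[[[5,0,0,0,0,0],[5,0,0,0,0,0],[5,0,0,0,0,0],[5,0,0,0,0,0],[0,0,0,0,0,0]]]';python3 -m inch '[[[4,0,0,0,0,0],[4,0,0,0,0,0],[4,0,0,0,0,0],[4,0,0,0,0,0],[0,0,0,0,0,0]]]';  python3 -c "
from h import *
L=np.load('L.npy');print(lane(L,manip.get_obs()['tcp_pos']))"
```

```text
clock: 4.97
tcp_pos: [0.6073, 0.0119, 0.0161]
orientation: [0.623, 0.782, 0.0, 0.003]
force: [2.3, -9.5, 13.6]
grip_width: -0.0004
clock: 5.38
tcp_pos: [0.603, 0.0314, 0.0161]
orientation: [0.624, 0.782, 0.0, 0.003]
force: [1.9, -9.2, 13.8]
grip_width: 0.0001
clock: 5.8
tcp_pos: [0.5986, 0.0508, 0.0161]
orientation: [0.624, 0.782, 0.0, 0.003]
force: [0.6, -9.3, 14.9]
grip_width: 0.0
clock: 6.22
tcp_pos: [0.5952, 0.0662, 0.0161]
orientation: [0.624, 0.782, 0.0, 0.004]
force: [2.1, -10.9, 14.8]
grip_width: -0.0003
[-10.57423613  -0.97109638]
```

Next, small steps until the wall is felt.

```bash
python3 -m inch '[[[3,0,0,0,0,0],[3,0,0,0,0,0],[3,0,0,0,0,0],[0,0,0,0,0,0]]]'; python3 -m inch '[[[2,0,0,0,0,0],[0,0,0,0,0,0],[2,0,0,0,0,0],[0,0,0,0,0,0]]]'; python3 -c "
from h import *
L=np.load('L.npy');print(lane(L,manip.get_obs()['tcp_pos']))"
```

```text
clock: 6.55
tcp_pos: [0.5932, 0.0747, 0.0161]
orientation: [0.624, 0.782, 0.0, 0.004]
force: [2.1, -11.9, 14.9]
grip_width: 0.0001
clock: 6.88
tcp_pos: [0.5924, 0.0782, 0.0161]
orientation: [0.624, 0.781, 0.0, 0.004]
force: [2.2, -12.4, 15.0]
grip_width: -0.0003
[ 1.72634584 -1.00232004]
```

```bash
python3 -m inch '[[[2,0,0,0,0,0],[0,0,0,0,0,0]]]'; python3 -m inch '[[[2,0,0,0,0,0],[0,0,0,0,0,0]]]'; python3 -m inch '[[[1,0,0,0,0,0],[0,0,0,0,0,0]]]';  python3 -c "
from h import *
L=np.load('L.npy');print(lane(L,manip.get_obs()['tcp_pos']))"
```

```text
clock: 7.05
tcp_pos: [0.5924, 0.0785, 0.0161]
orientation: [0.624, 0.781, -0.0, 0.004]
force: [5.2, -16.9, 14.8]
grip_width: 0.0001
clock: 7.22
tcp_pos: [0.5924, 0.0787, 0.0161]
orientation: [0.625, 0.781, -0.0, 0.005]
force: [5.7, -21.3, 13.5]
grip_width: -0.0
clock: 7.38
tcp_pos: [0.5924, 0.0787, 0.0161]
orientation: [0.625, 0.78, -0.001, 0.005]
force: [6.8, -25.1, 13.8]
grip_width: -0.0002
[ 2.18009293 -1.13827509]
```

The force climbs with no movement, so the pan is probably against the wall. I'll check in a picture before releasing.

Run:
```python
from h import *
L=np.load('L.npy')
c=manip.camera_info("wrist");im=manip.snapshot("wrist")
P=[(132,-40,56),(132,40,56),(92,0,76),(132,-40,65),(132,40,65),(16,0,60)]
print("wrist pred",(uv(c,w(L,P))*1.5625).round(0).tolist())
s=manip.camera_info("scene");i2=manip.snapshot("scene")
p=(uv(s,w(L,P))-[230,150])*6;print("scene pred",p.round(0).tolist())
a=cv2.resize(im,(512,384));b=cv2.resize(i2[150:240,230:360],None,fx=6,fy=6,interpolation=cv2.INTER_CUBIC)
cv2.imwrite("pics/q1.png",b[:,:,::-1]);cv2.imwrite("pics/q2.png",cv2.resize(im,(800,600))[:,:,::-1])
```

```text
wrist pred [[666.0, -274.0], [128.0, -270.0], [400.0, -6.0], [697.0, -324.0], [95.0, -320.0], [405.0, 433.0]]
scene pred [[575.0, 273.0], [530.0, 162.0], [477.0, 199.0], [577.0, 261.0], [531.0, 149.0], [324.0, 243.0]]
```

View pics/q1.png

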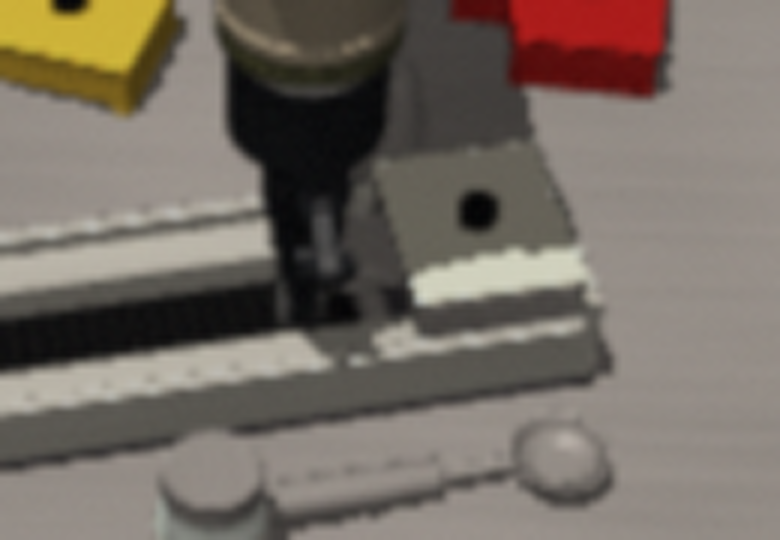

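View pics/q2.png

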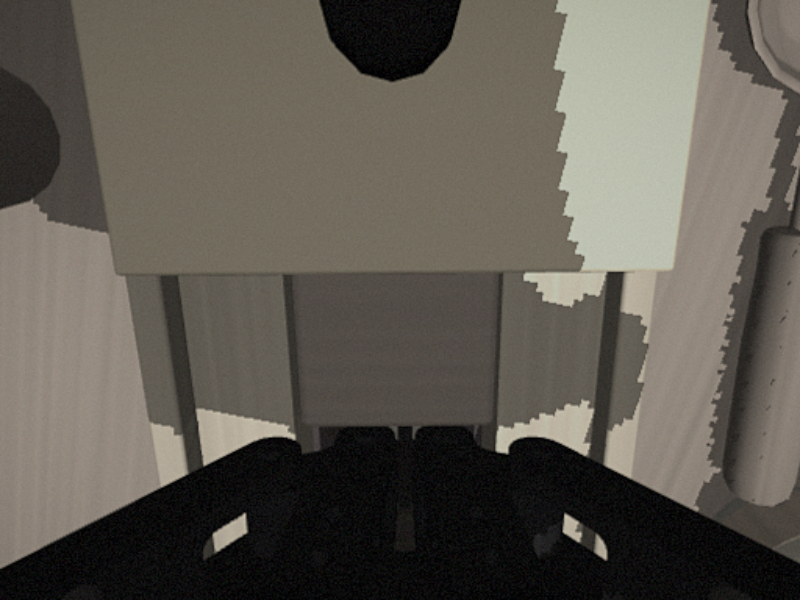

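Scene crop: knob at (478,209) against a predicted (477,199), with the lid over the wall. Wrist view: the pan sits square and its tail end is at row 425 (predicted 433, about 1 mm). So the pan is home. Now I back off with the tread still pressed, then lift.

```bash
python3 -m inch '[[[-4,0,0,0,0,0],[-4,0,0,0,0,0],[-4,0,0,0,0,0],[0,0,0,0,0,0]]]'; python3 -m inch '[[[-4,0,0,0,0,0],[-4,0,0,0,0,0],[0,0,0,0,0,0]]]'; python3 -c "
from h import *
L=np.load('L.npy');print(lane(L,manip.get_obs()['tcp_pos']))"
```

```text
clock: 7.82
tcp_pos: [0.5926, 0.0781, 0.0161]
orientation: [0.622, 0.783, 0.003, 0.001]
force: [-2.8, 4.9, 16.3]
grip_width: 0.0
clock: 8.07
tcp_pos: [0.5943, 0.0719, 0.0161]
orientation: [0.622, 0.783, 0.003, 0.0]
force: [-2.2, 9.8, 16.4]
grip_width: -0.0001
[-4.87351092 -1.38333453]
```

```bash
python3 -m inch '[[[0,0,-3,0,0,0],[0,0,-4,0,0,0],[0,0,-5,0,0,0],[0,0,-5,0,0,0],[0,0,-8,0,0,0]]]'; python3 -m inch '[[[-5,0,-20,0,0,0],[-10,0,-30,0,0,0],[-30,0,-30,0,0,0],[-40,0,-30,0,0,0],[-40,0,-10,0,0,0]]]'; python3 -m inch '[[[-20,0,0,0,0,0],[0,0,0,0,0,0],[0,0,0,0,0,0]]]'
python3 - <<'E'
from h import *
L=np.load('L.npy')
s=manip.camera_info("scene");i2=manip.snapshot("scene")
P=[(32,0,42),(32,0,28),(92,0,76),(16,0,60)]
print("scene pred",((uv(s,w(L,P))-[230,150])*6).round(0).tolist())
cv2.imwrite("pics/f1.png",cv2.resize(i2[150:240,230:360],None,fx=6,fy=6,interpolation=cv2.INTER_CUBIC)[:,:,::-1])
c=manip.camera_info("wrist");im=manip.snapshot("wrist")
print("wrist pred",(uv(c,w(L,[(38,-20,42),(38,20,42),(38,-20,28),(38,20,28),(16,20,60),(-85,0,30),(-178,23,30),(-178,23,16),(-190,0,30)]))*1.5625).round(0).tolist())
cv2.imwrite("pics/f2.png",cv2.resize(im,(800,600))[:,:,::-1])
E
```

```text
clock: 8.48
tcp_pos: [0.5918, 0.0674, 0.0384]
orientation: [0.623, 0.783, -0.001, -0.0]
force: [-0.3, -0.2, 0.5]
grip_width: -0.0
clock: 8.9
tcp_pos: [0.6201, -0.0469, 0.1576]
orientation: [0.622, 0.783, 0.001, 0.002]
force: [1.4, 0.1, 0.5]
grip_width: -0.0
clock: 9.15
tcp_pos: [0.6229, -0.0687, 0.153]
orientation: [0.624, 0.781, -0.001, -0.0]
force: [-0.1, 0.2, 0.9]
grip_width: -0.0
scene pred [[355.0, 264.0], [354.0, 283.0], [477.0, 199.0], [324.0, 243.0]]
wrist pred [[462.0, -162.0], [360.0, -161.0], [459.0, -143.0], [363.0, -143.0], [358.0, -117.0], [411.0, 161.0], [367.0, 344.0], [368.0, 335.0], [411.0, 365.0]]
```

View pics/f1.png

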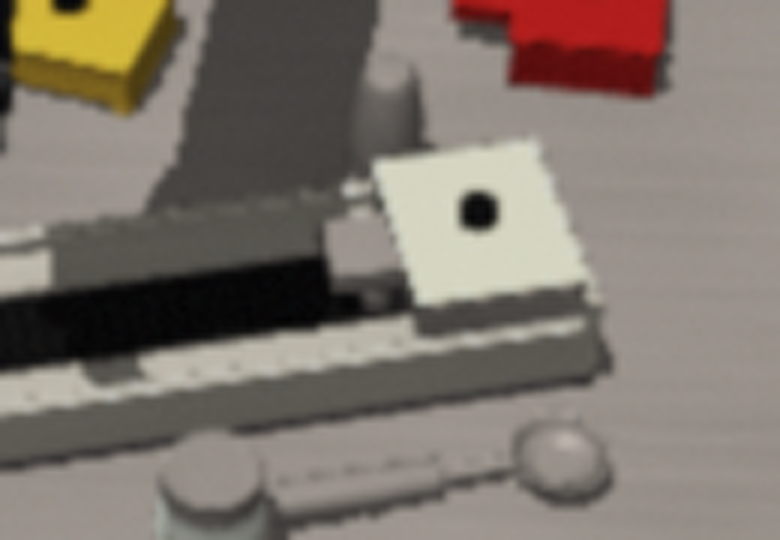

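View pics/f2.png

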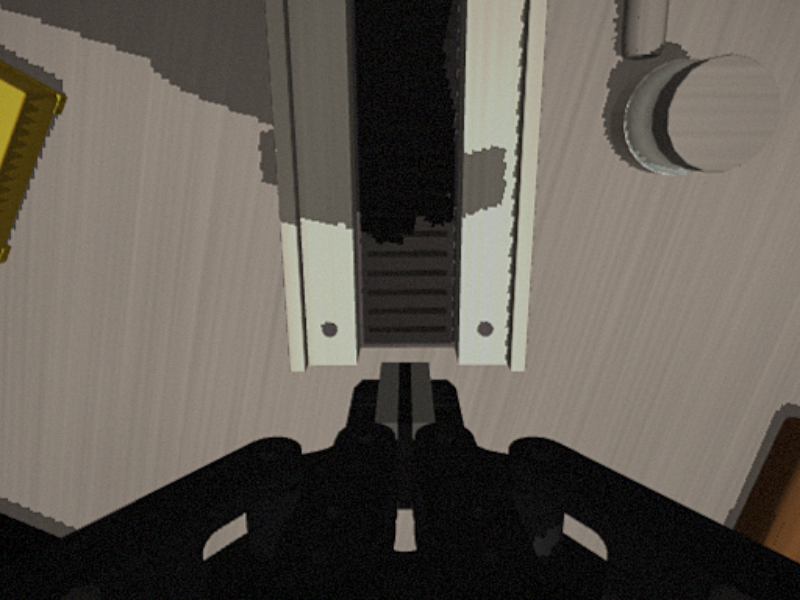

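Scene crop: the knob is unmoved at (479,210), and the steel catch shows raised under the tail at (375,295), about where an up catch should be. Wrist view: the tread's near end is at row 345 (up predicts 344, down 335), and the jar and spoon are undisturbed.

```bash
python3 -c "
from plant import manip
manip.hand_in();print(manip.get_obs()['clock'])"
```

```text
the job is handed in; nothing more can be done
the job is handed in; nothing more can be done
```

The pan is home against the end wall, the catch is up behind it, and I handed the job in at about 9.3 s of the 38 s allowed.

I pressed the tread to its stop with the shut fingertips (TCP at z = 16 mm, 11–17 N). Keeping it there, I pushed the pan by the end of its tail. At the wall the force rose to about 25 N with no further movement. I then backed off about 7 mm with the tread still down, so as not to drag the pan up, and lifted straight off.

**Last checks:**
- **Pan:** it sits square in the lane. The knob did not move after the release and is within about 2 mm of its predicted home position along the lane. It showed 10 px (in the 6x crop) lower than predicted, mostly across the lane.
- **Tread and catch:** in the pictures the tread end is at its "up" row (345 px; 344 predicted), and the catch is visible raised under the tail.
- **Robot:** it touched nothing at the end, with a tool force below 1 N.
- **Other things:** the jar, spoon, shaker and the red and yellow look-alikes look undisturbed. I did not look again at the mug, bowl, sauce bottle or sachet box, but the arm did not go near them.

**Disagreement:** the TCP stopped about 3 mm short of what I expected from a 22 mm wide finger. I put this down to finger depth and calibration, since the pictures show the pan at the wall.

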